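# Bring the red stamp to the front of the stamp carousel and hold it there

### The job

At the mail counter, turn the stamp carousel gently, without spinning it, until the stamp with the red handle stands squarely at the front, in line with the middle of the ink-pad tray of the carousel's base. Then keep a firm grip on the carousel so that it stays still there for the clerk to take the stamp: the program finishes while the gripper is still holding the carousel. All six stamps stay standing in their cups, and the other things on the counter are left where they are.

Things in the scene. Friction and masses are not known exactly. Their poses are not given: they have to be found in the camera images.
- carousel_base: Dark fixed base of the stamp carousel: a disc 220 mm across, 12 mm high, with a low ink-pad tray 120 mm wide on its front. Origin: on the turning axis at counter level; z up. FRONT is its own -x direction: the tray's middle lies 148 mm from the axis that way, its front edge 185 mm; tray walls 16 mm high. The front looks roughly towards the robot.
- turntable: Grey turntable on the base's axis, turning easily both ways without stops, springs or clicks (friction 0.03 N m): disc 212 mm across, 10 mm thick, six cups (49 mm wide, 20 mm high) evenly on a 74 mm radius, an 18 mm post with a round black knob on top. Origin: on the axis, under the disc, 14 mm above the counter; its -x points to the red stamp's cup.
- knob (a point): Centre of the carousel's round black turning knob, 38 mm in diameter and 32 mm tall, rigid with the turntable and on its axis; 170 mm above the counter (knob from 154 to 186 mm). Free space around and above it; the stamps' tops are 111 mm above the counter.
- stamp_red: The wanted stamp: round hand stamp with a red plastic handle, standing loose and upright in one cup of the turntable, its centre 74 mm from the axis (up to about 2.5 mm play in the cup). Steel mount 38 mm in diameter and 22 mm high, handle up to 31 mm thick, 87 mm tall in all, about 90 g. Origin: centre of its underside, 24 mm above the counter; its yaw means nothing.
- stamp_blue: hand stamp like stamp_red, with a blue handle; a bystander in another cup of the carousel. Origin: centre of its underside.
- stamp_green: hand stamp like stamp_red, with a green handle; a bystander in another cup of the carousel. Origin: centre of its underside.
- stamp_black: hand stamp like stamp_red, with a black handle; a bystander in another cup of the carousel. Origin: centre of its underside.
- stamp_white: hand stamp like stamp_red, with a white handle; a bystander in another cup of the carousel. Origin: centre of its underside.
- stamp_yellow: hand stamp like stamp_red, with a yellow handle; a bystander in another cup of the carousel. Origin: centre of its underside.
- ink_pad: Grey ink pad, 62 x 96 x 12 mm with a dark violet face, lying loose in the tray of the carousel base. Bystander. Origin: centre of its underside.
- parcel: Small brown parcel, 120 x 170 x 80 mm, loose, on the left. Bystander. Origin: centre of its underside.
- box_key: Mailbox key with black head and white tag, about 120 mm long and 6 mm high, loose on the left. Bystander. Origin: under the middle of its head.
- letter_opener: Letter opener with black handle, 218 mm long, 9 mm high, loose on the left. Bystander. Origin: near its middle, on the counter.
- letter_bundle: Banded bundle of white letters, 110 x 220 x 24 mm, loose, on the right near the robot. Bystander. Origin: centre of its underside.
- tape_dispenser: Dark weighted desk tape dispenser, 165 x 66 x 98 mm, loose, on the right. Bystander. Origin: centre of its underside.
Mind the look-alikes: they are no part of the job. Of the things that look like the stamp_red, the smallest one is meant.

How it is judged:
By the outcome, as a careful person would: the job done as asked, in the order asked, and still so for the second after the job is handed in, while the arm keeps its last pose, push and grip.
It also fails if it takes over 51 s, if anything falls off the work surface, if the arm or the gripper's body presses on something with over 40 N, if the wrist force passes 120 N, or if a joint passes its speed limit or range.

### The arm

A 6-joint arm with a two-finger parallel gripper is mounted at the origin on the work surface. World frame = base frame: x ahead of the robot, y to its left, z up, the work surface at z = 0. Lengths are in m, angles in degrees, forces in N, time in s.
With the tool pointing down it reaches from about 0.3 to 0.75 m from the base axis. Payload 8.5 kg.
Tool frame: the origin (TCP) lies at the very end of the fingers, on their centre line; the grasp point (between the pads) lies 19 mm behind it; z points along the fingers, y is the direction in which the jaws open and shut (so a half turn about z gives the same grasp; the last joint's range is limited). The gripper opens to 85 mm and grips with 20 to 120 N. Pads are 22 mm wide; open, the fingers measure 114 mm over their backs; the gripper's body (76 mm by 85 mm) begins 54 mm behind the grasp point. The pads swing forward as they close: fully open they stand 13 mm farther back than shut.
Start: joints at [61.633, 21.807, 74.336, -0, 83.858, -12.336], TCP at [0.152, 0.529, 0.231] pointing down, gripper open.
Joint ranges: [-178.18, 178.18], [-50.72, 133.34], [12.68, 142.11], [-81.47, 261.47], [9.98, 163.14], [-165.26, 165.26]. Speed limits (degrees/s): [136.94, 136.94, 180, 180, 180, 180].

### API

Orientations are given as a 3x3 rotation matrix whose columns are the frame's x, y, z axes.
In Python, from rig import env, vision, close_job, spotter gives the robot as it stands. The module is installed in compiled form; this text tells all that it offers.
- The arm moves only by the tool jog_arm, never from a script. Its argument "plan" is a list that holds one entry, the list of rows, each a list of 6 numbers: the shift along the tool's x, y, z in units of 40 mm (1.0 is 40 mm), then the turn, a rotation vector about the tool's x, y, z in units of 0.15 rad (1.0 is 0.15 rad). A call has 1 to 10 rows; each row shifts and turns the commanded pose from where the row before left it, along the tool's axes as they then stand; what a row does not reach is not made up. A row lasts 1/10 s, in which the tool goes at most 50 mm and 8.59 degrees, less where a joint would pass 70% of its speed; a pose out of reach is approached as far as the arm can. A call with a number of a shift or a turn outside -1 to 1 is refused whole. A call with a gripper value outside its range is refused whole. "grip" is the opening, from -1 (shut) to 1 (fully open), set as the call begins (left out, the last holds). The fingers move at their own pace and stop on an object; "squeeze" is the grip in N (left out, the last holds). Time passes only in rows, so rows that do not move let the fingers close. It gives the time, the measured TCP pose, the force and the opening at its end, in the units of the state.
- env.observe(): the state, without advancing time (a new reading comes with each control period).
- vision.get_image(name): name is "side" or "top" or "wrist"; returns (picture, depth): 400x640x3 uint8, red, green, blue; 400x640 float32, m along the optical axis (not along the pixel's ray), 0 where there is no reading.
- vision.camera_info(name): a dict with "fx", "fy", "cx", "cy" (pixels), "rvec" (rotation vector, rad) and "tvec" (3), from world to camera coordinates, as OpenCV has them. Camera axes: x right, y down, z forward; pixel columns grow to the right and rows downward; lengths in m; the calibration is good to about 2 mm. The wrist camera is an equidistant fisheye: a pixel r from the principal point sees the ray r / f radians off the axis. A picture is of the moment at which its call begins: read the wrist's pose just before it. camera_info takes no time and is no camera call; for the wrist camera it gives the pose at the moment of the call.
- close_job(): hands the job in, once; it reports no verdict.
Trained networks look in the newest picture that a camera, given by its name, has taken for a name from the list of things; names that differ only in an ending like _2 or _b are one class to them, and where a whole thing is asked for, a point or a joint stands for the part that bears it (a point fixed in the world has none). Each returns a list of dicts, best first, with "score" (0 to 1); they miss things now and then, are a little off and sometimes report something else, mostly with a low value. They report only what shows in the picture. A call takes as long as a camera call. They do not tell look-alikes from the thing itself.
- spotter.trace(camera, query): "pixels" (400x640 bool, what is visible of it) and "rect" ([left, top, right, bottom] in pixels, round what is visible of it).
The state is a dict: "time_s": time; "q": joint angles; "qvel": joint speeds; "joint_efforts": joint torques, N m; "position": TCP position; "tool_rot": TCP orientation; "ft_force": force on the tool from outside, world axes, zero at the start; "wrist_torque": the same for the moment, N m; "grip_width": finger opening in m.
Only numpy, scipy, OpenCV 4.12 (cv2) and the standard library are available. Lean on these libraries where they do the work, as an engineer would, in place of code of your own. Each camera call takes 0.05 s, during which the arm holds its last target.

## Working session

There is one attempt and no reset: what is moved stays moved. The work goes in short steps, Python scripts to look and compute and a tool call to move; the robot and the scene stay as the last step left them, time stands still between calls to the robot, and variables do not carry over. Pictures are saved under pics/ and viewed, and the job is handed in when it is done.

Besides the shell and the picture viewer there is one more tool, called after "Call:" in YAML: its name, and indented under it one key for each argument. jog_arm: Moves the arm, as the interface text tells. Its arguments: {"type":"object","properties":{"plan":{"type":"array"},"grip":{"type":"number"},"squeeze":{"type":"number"}},"required":["plan"]}

```bash
mkdir -p pics; python3 - <<'E'
from rig import env, vision, spotter
import cv2
s=env.observe(); print(s['time_s'],s['position'],s['tool_rot'],s['grip_width'])
for n in ['top','side']:
    im,d=vision.get_image(n); cv2.imwrite(f'pics/{n}0.png',im[:,:,::-1])
    c=vision.camera_info(n); print(n,c)
    for q in ['stamp_red','knob','carousel_base','turntable','ink_pad']:
        for r in spotter.trace(n,q)[:3]: print(n,q,round(r['score'],2),r['rect'])
print(env.observe()['time_s'])
E
```

```text
0.0 [0.15173511 0.528348   0.23071889] [[-9.61123890e-01  2.76116604e-01 -6.99785626e-04]
 [ 2.76117298e-01  9.61123128e-01 -1.25289946e-03]
 [ 3.26633806e-04 -1.39741452e-03 -9.99998970e-01]] 0.08571446630792363
top {'fx': 493.4874312340795, 'fy': 493.4874312340795, 'cx': 317.74063007575876, 'cy': 194.0545198044578, 'rvec': array([ 2.11589103, -2.09477754,  0.22777169]), 'tvec': array([-0.00833422,  0.52344492,  1.73920828])}
top stamp_red 0.69 [386.3, 189.1, 403.7, 209.1]
top stamp_red 0.6 [377.9, 157.8, 394.8, 174.8]
top knob 0.7 [299.6, 153.4, 357.4, 212.4]
top knob 0.63 [320.3, 198.8, 362.5, 229.9]
top carousel_base 0.6 [301.2, 198.4, 366.0, 231.5]
top turntable 0.6 [297.5, 155.8, 353.2, 211.4]
top turntable 0.18 [209.4, 212.1, 220.1, 268.4]
top ink_pad 0.82 [330.5, 204.5, 360.6, 229.5]
side {'fx': 454.3978225509505, 'fy': 454.3978225509505, 'cx': 326.17955480774316, 'cy': 197.21077346821454, 'rvec': array([ 2.31455608, -0.38364938,  0.15237364]), 'tvec': array([-0.47723341,  0.22091026,  1.21150282])}
side stamp_red 0.73 [359.0, 285.7, 376.4, 325.1]
side stamp_red 0.7 [370.9, 221.9, 385.3, 244.9]
side stamp_red 0.66 [401.3, 264.9, 417.6, 295.3]
side knob 0.93 [322.2, 184.3, 396.0, 261.4]
side knob 0.28 [296.4, 231.5, 389.5, 286.0]
side turntable 0.76 [319.6, 187.8, 388.2, 264.3]
side turntable 0.52 [373.3, 201.9, 387.4, 221.7]
side ink_pad 0.61 [300.1, 247.8, 338.7, 280.5]
side ink_pad 0.15 [285.9, 343.4, 350.0, 398.9]
0.6
```

```bash
python3 - <<'E'
import cv2
a=cv2.imread('pics/top0.png'); cv2.imwrite('pics/top0c.png',cv2.resize(a[130:250,270:430],None,fx=5,fy=5,interpolation=cv2.INTER_CUBIC))
a=cv2.imread('pics/side0.png'); cv2.imwrite('pics/side0c.png',cv2.resize(a[170:330,280:440],None,fx=3.7,fy=3.7,interpolation=cv2.INTER_CUBIC))
E
```

```text
(no output)
```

View pics/top0.png

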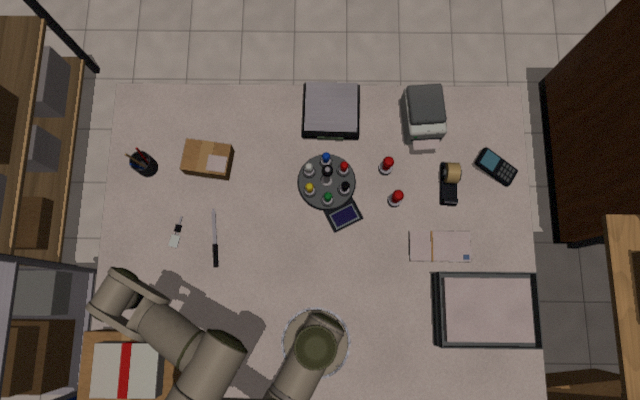

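View pics/side0.png

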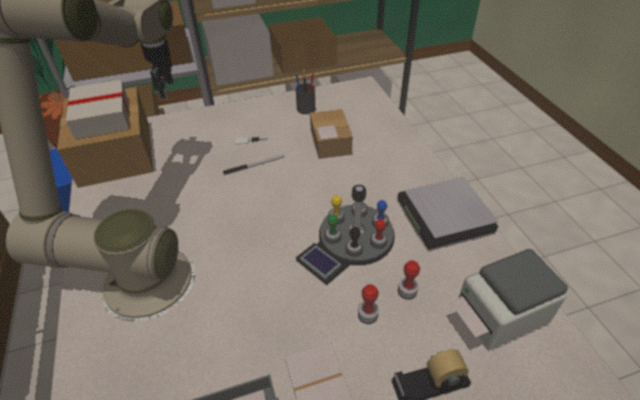

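```bash
sleep 0
```

```text
(no output)
```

View pics/top0c.png

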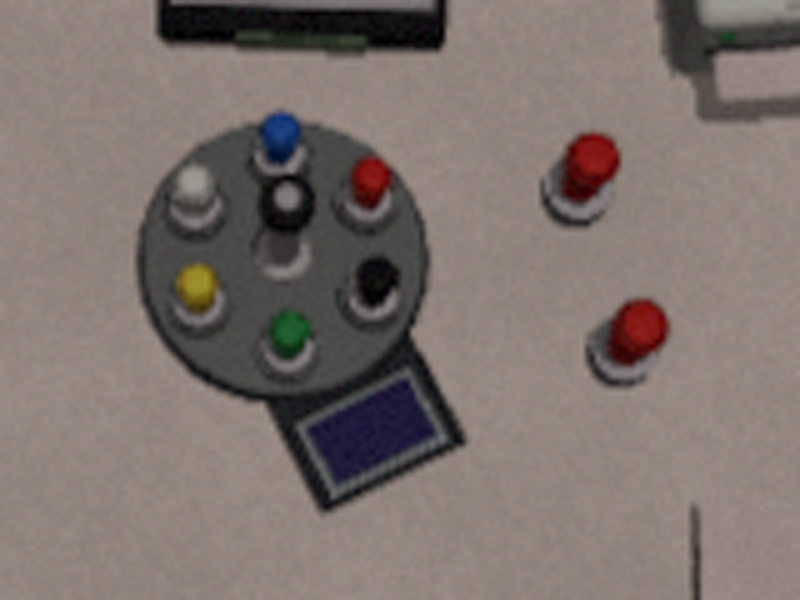

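View pics/side0c.png

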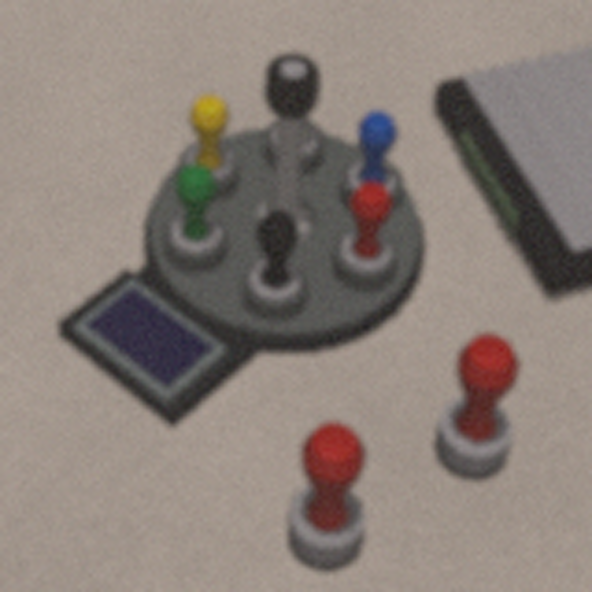

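The wanted red stamp is the one on the carousel: top view (344,167), side view (380,225). The two larger free-standing red ones, at top view (387,163) and (397,197), are look-alikes. The tray is at the lower right in the top view, around (344,216). Next I'll measure the axis and the angles.

```bash
cat > h.py <<'E'
import numpy as np, cv2
from scipy.optimize import least_squares
def RT(c): return cv2.Rodrigues(np.array(c['rvec'],float))[0], np.array(c['tvec'],float)
def proj(c,P,fish=False):
    R,t=RT(c); p=np.atleast_2d(P)@R.T+t
    if fish:
        r=np.hypot(p[:,0],p[:,1]); th=np.arctan2(r,p[:,2]); k=th/np.maximum(r,1e-9)
        return np.c_[c['cx']+c['fx']*k*p[:,0], c['cy']+c['fy']*k*p[:,1]]
    return np.c_[c['cx']+c['fx']*p[:,0]/p[:,2], c['cy']+c['fy']*p[:,1]/p[:,2]]
def back(c,uv,z,fish=False):
    R,t=RT(c); uv=np.atleast_2d(uv).astype(float)
    x=(uv[:,0]-c['cx'])/c['fx']; y=(uv[:,1]-c['cy'])/c['fy']
    if fish:
        th=np.hypot(x,y); s=np.where(th>1e-9,np.sin(th)/np.maximum(th,1e-9),1)
        d=np.c_[x*s,y*s,np.cos(th)]
    else: d=np.c_[x,y,np.ones_like(x)]
    o=-R.T@t; d=d@R
    return o+d*((z-o[2])/d[:,2])[:,None]
E
python3 - <<'E'
from h import *
from rig import vision
c=vision.camera_info('top')
a=cv2.imread('pics/top0.png'); hsv=cv2.cvtColor(a,cv2.COLOR_BGR2HSV)
roi=np.zeros(a.shape[:2],bool); roi[145:215,295:360]=1
H,S,V=[hsv[...,i] for i in range(3)]
m={'red':((H<8)|(H>172))&(S>140)&(V>70),'blue':(H>100)&(H<125)&(S>140)&(V>60),'green':(H>50)&(H<85)&(S>120),'yellow':(H>18)&(H<35)&(S>120)}
pts={}
for k,v in m.items():
    ys,xs=np.where(v&roi); uv=np.array([xs.mean(),ys.mean()]); pts[k]=back(c,uv,0.093)[0]; print(k,len(xs),uv,pts[k])
# disc ellipse from crop eyeball: tray corners (crop/5+offset)
cr=lambda x,y:(270+x/5,130+y/5)
print('tray',back(c,[cr(325,510),cr(463,438)],0.016), back(c,[cr(373,428)],0.012))
print('knobtop',back(c,[cr(288,195)],0.186))
print('disc LR', back(c,[cr(138,255),cr(428,255),cr(280,122),cr(280,400)],0.024))
E
```

```text
red 48 [343.85416667 165.14583333] [ 0.62347752 -0.09645489  0.093     ]
blue 47 [325.61702128 156.29787234] [ 0.65613308 -0.03035163  0.093     ]
green 48 [327.54166667 196.16666667] [ 0.5082248  -0.03820054  0.093     ]
yellow 63 [309.80952381 186.65079365] [0.54243477 0.02544456 0.093     ]
tray [[ 0.39088697 -0.06761346  0.016     ]
 [ 0.4453652  -0.16921297  0.016     ]] [[ 0.45289057 -0.10308425  0.012     ]]
knobtop [[ 0.58286965 -0.03626767  0.186     ]]
disc LR [[ 0.57999691  0.0726824   0.024     ]
 [ 0.58213137 -0.14370066  0.024     ]
 [ 0.68452711 -0.03260152  0.024     ]
 [ 0.47101335 -0.03399805  0.024     ]]
```

Call:
jog_arm:
  plan:
    - [[-0.71, -0.53, -0.125, 0, 0, 0], [-0.71, -0.53, -0.125, 0, 0, 0], [-0.71, -0.53, -0.125, 0, 0, 0], [-0.71, -0.53, -0.125, 0, 0, 0], [-0.71, -0.53, -0.125, 0, 0, 0], [-0.71, -0.53, -0.125, 0, 0, 0], [-0.71, -0.53, -0.125, 0, 0, 0], [-0.71, -0.53, -0.125, 0, 0, 0], [-0.71, -0.53, -0.125, 0, 0, 0], [-0.71, -0.53, -0.125, 0, 0, 0]]
  grip: 1

```text
time_s: 1.6
position: [0.3669, 0.2451, 0.2817]
tool_rot: [[-0.961, 0.276, 0.0], [0.276, 0.961, 0.0], [-0.0, 0.0, -1.0]]
ft_force: [0.5, 0.7, 0.8]
grip_width: 0.0857
```

Call:
jog_arm:
  plan:
    - [[-0.71, -0.53, -0.125, 0, 0, 0], [-0.71, -0.53, -0.125, 0, 0, 0], [-0.71, -0.53, -0.125, 0, 0, 0], [-0.71, -0.53, -0.125, 0, 0, 0], [-0.71, -0.53, -0.125, 0, 0, 0], [-0.71, -0.53, -0.125, 0, 0, 0], [-0.71, -0.53, -0.125, 0, 0, 0], [-0.71, -0.53, -0.125, 0, 0, 0], [-0.6, -0.4, 0, 0, 0, 0], [0, 0, 0, 0, 0, 0]]

```text
time_s: 2.6
position: [0.558, -0.0039, 0.3203]
tool_rot: [[-0.96, 0.279, -0.001], [0.279, 0.96, -0.0], [0.001, -0.001, -1.0]]
ft_force: [-1.1, 0.5, -0.6]
grip_width: 0.0853
```

```bash
cat > look.py <<'E'
import sys
from h import *
from rig import env, vision
import json
tag=sys.argv[1]
s=env.observe(); print(s['time_s'],s['position'].round(4),s['tool_rot'].round(3).tolist(),s['q'].round(1),s['ft_force'].round(1),s['wrist_torque'].round(2),s['grip_width'])
c=vision.camera_info('wrist'); im,d=vision.get_image('wrist')
cv2.imwrite(f'pics/{tag}.png',im[:,:,::-1])
json.dump({k:np.array(v).tolist() for k,v in c.items()},open(f'{tag}.json','w')); print(c)
E
python3 look.py w1
```

```text
2.6 [ 0.558  -0.0039  0.3203] [[-0.96, 0.279, -0.001], [0.279, 0.96, -0.0], [0.001, -0.001, -1.0]] [-12.5  20.1  62.5  -0.   97.5 -86.3] [-1.1  0.5 -0.6] [-0.    0.06 -0.01] 0.08525806427749229
{'fx': 309.70691628693146, 'fy': 309.70691628693146, 'cx': 320.3977609279996, 'cy': 198.0910228243524, 'rvec': array([-2.32220521, -1.74307592, -0.2490504 ]), 'tvec': array([-0.15259952, -0.57640139,  0.31370167])}
```

View pics/w1.png

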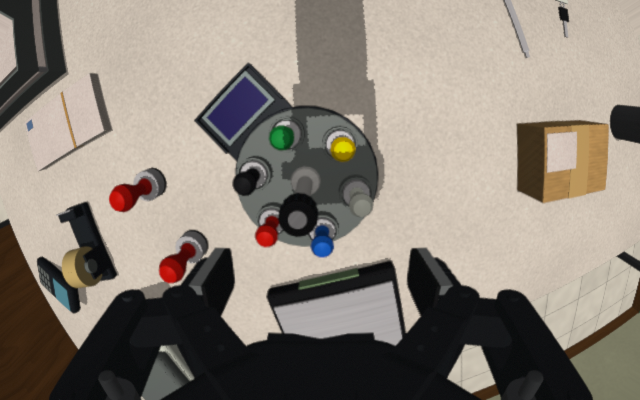

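The wrist view shows the carousel around (307,175). The red stamp is at (266,235), the knob at (298,215) and the tray at the upper left with corners near (248,65) and (196,120). I'll zoom in to pick the corners.

```bash
python3 - <<'E'
import cv2
a=cv2.imread('pics/w1.png'); cv2.imwrite('pics/w1c.png',cv2.resize(a[55:265,180:395],None,fx=2.85,fy=2.85,interpolation=cv2.INTER_CUBIC))
cv2.imwrite('pics/w1t.png',cv2.resize(a[55:175,185:305],None,fx=5,fy=5,interpolation=cv2.INTER_CUBIC))
E
```

```text
(no output)
```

View pics/w1c.png

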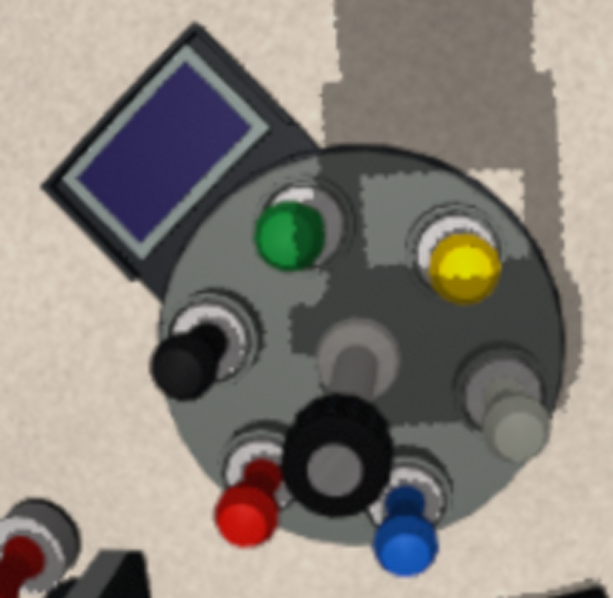

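View pics/w1t.png

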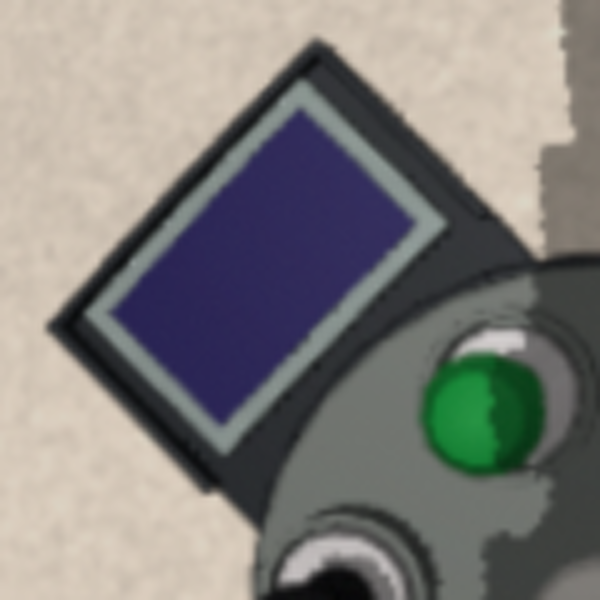

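```bash
cat > fit.py <<'E'
from h import *
import json
def fit(tag,heads,knob,tray,order=('red','black','green','yellow','white','blue'),ax=None):
    c=json.load(open(tag+'.json'))
    # order ccw/cw found from data
    def model(p):
        x,y,b,t,z=p; out=[]
        R=lambda a:np.array([[np.cos(a),-np.sin(a)],[np.sin(a),np.cos(a)]])
        o=np.array([x,y])
        for k in heads:
            i=order.index(k); out.append(np.r_[o+R(t-i*np.pi/3)@[-.074,0],z])
        if knob is not None: out.append(np.r_[o,.186])
        for s,_ in tray: out.append(np.r_[o+R(b)@[-.185,.06*s],.016])
        return np.array(out)
    obs=np.array(list(heads.values())+([knob] if knob is not None else [])+[v for _,v in tray])
    f=lambda p:(proj(c,model(p),True)-obs).ravel()
    r=least_squares(f,[.582,-.035,np.radians(27),np.radians(124),.095])
    x,y,b,t,z=r.x; print('axis',x.round(4),y.round(4),'base',np.degrees(b),'table',np.degrees(t),'z',z,'turn needed',np.degrees(b-t)); print(f(r.x).reshape(-1,2).round(1).tolist())
    return r.x
E
python3 - <<'E'
from fit import *
s=2.85; C=lambda x,y:(180+x/s,55+y/s); T=lambda x,y:(185+x/5,55+y/5)
heads=dict(red=C(247,516),blue=C(406,545),green=C(290,236),yellow=C(465,268),black=C(184,367),white=C(516,430))
for sg in (1,-1):
  fit('w1',heads,C(335,470),[(sg,T(318,40)),(-sg,T(52,327))])
E
```

```text
axis 0.5822 -0.0327 base 26.646070480545742 table 122.84016991227988 z 0.09561961962648162 turn needed -96.19409943173413
[[-0.0, 0.0], [0.0, 0.1], [0.3, 0.3], [-0.1, 0.5], [0.2, 0.1], [0.3, -0.4], [0.3, 0.3], [-0.0, -1.1], [-1.7, -0.2]]
axis 0.5822 -0.0331 base 27.740977885130945 table 122.83173643540943 z 0.09516837658147674 turn needed -95.09075855027848
[[-0.3, -0.0], [-0.3, 0.0], [-0.0, 0.3], [-0.4, 0.6], [-0.0, 0.1], [-0.1, -0.4], [-0.1, 0.4], [-56.1, 59.5], [50.7, -57.2]]
```

Call:
jog_arm:
  plan:
    - [[-0.39, -0.265, 0, 0, 0, 0], [-0.39, -0.265, 0, 0, 0, 0], [0, 0, 0.5, 0, 0, 0], [0, 0, 0.5, 0, 0, 0], [0, 0, 0.5, 0, 0, 0], [0, 0, 0.5, 0, 0, 0], [0, 0, 0, 0, 0, 0], [0, 0, 0, 0, 0, 0]]

```text
time_s: 3.45
position: [0.5804, -0.0297, 0.2422]
tool_rot: [[-0.961, 0.275, 0.001], [0.275, 0.961, -0.0], [-0.001, 0.0, -1.0]]
ft_force: [0.2, -0.5, -0.6]
grip_width: 0.0853
```

```bash
python3 look.py w2
```

```text
3.45 [ 0.5804 -0.0297  0.2422] [[-0.961, 0.275, 0.001], [0.275, 0.961, -0.0], [-0.001, 0.0, -1.0]] [-14.6  24.6  68.    0.   87.4 -88.6] [ 0.2 -0.5 -0.6] [0.02 0.02 0.02] 0.08529931611010881
{'fx': 309.70691628693146, 'fy': 309.70691628693146, 'cx': 320.3977609279996, 'cy': 198.0910228243524, 'rvec': array([-2.31837411, -1.74721396, -0.25154696]), 'tvec': array([-0.13211072, -0.58268755,  0.22961932])}
```

View pics/w2.png

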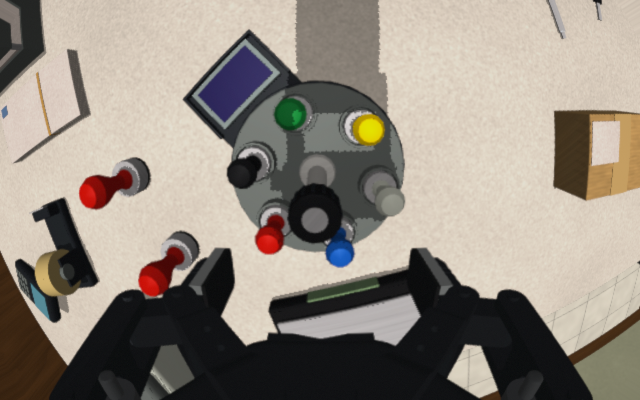

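```bash
python3 - <<'E'
import cv2
a=cv2.imread('pics/w2.png'); cv2.imwrite('pics/w2c.png',cv2.resize(a[20:270,180:420],None,fx=2.4,fy=2.4,interpolation=cv2.INTER_CUBIC))
E
```

```text
(no output)
```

View pics/w2c.png

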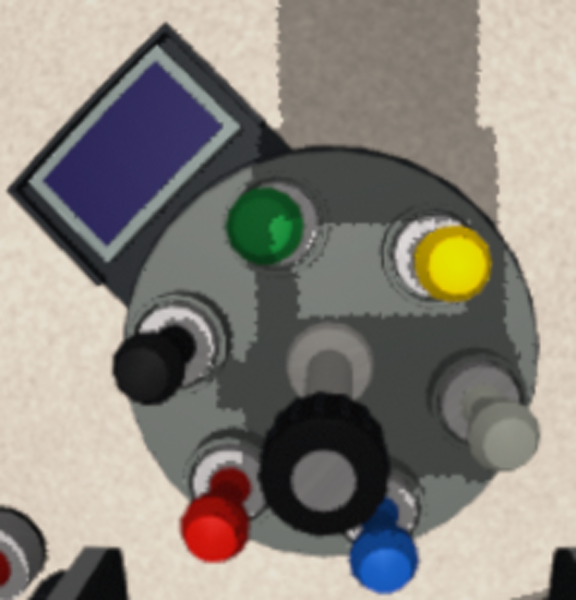

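```bash
python3 - <<'E'
from fit import *
C=lambda x,y:(180+x/2.4,20+y/2.4)
heads=dict(red=C(215,527),blue=C(384,558),green=C(265,226),yellow=C(452,263),black=C(149,368),white=C(504,435))
fit('w2',heads,C(323,480),[(1,C(166,25)),(-1,C(12,190))])
c=json.load(open('w2.json')); print(back(c,C(323,480),.186,True))
p=back(c,[C(166,25),C(12,190)],.016,True); print(p); m=p.mean(0); print(np.degrees(np.arctan2(.0328+m[1],m[0]-.5822)), np.degrees(np.arctan2(*(p[1]-p[0])[[1,0]])))
E
```

```text
axis 0.5821 -0.0331 base 26.677013435574203 table 122.95712678585991 z 0.09453573529152577 turn needed -96.28011335028572
[[0.3, 0.3], [0.1, 0.0], [0.3, 0.3], [0.1, 0.3], [0.3, 0.1], [-0.2, 0.0], [0.7, 0.5], [0.1, -1.9], [-2.9, -0.2]]
[[ 0.58158523 -0.03343087  0.186     ]]
[[ 0.39214999 -0.0632422   0.016     ]
 [ 0.44550738 -0.16594627  0.016     ]]
-153.40449355329423 -62.54697161008466
```

Call:
jog_arm:
  plan:
    - [[-0.06, -0.075, 0, 0, 0, 0], [0, 0, 0.4, 0, 0, 0], [0, 0, 0.4, 0, 0, 0], [0, 0, 0.4, 0, 0, 0], [0, 0, 0.4, 0, 0, 0], [0, 0, 0.4, 0, 0, 0], [0, 0, 0.3, 0, 0, 0], [0, 0, 0, 0, 0, 0], [0, 0, 0, 0, 0, 0]]

```text
time_s: 4.4
position: [0.5824, -0.034, 0.15]
tool_rot: [[-0.961, 0.276, 0.001], [0.276, 0.961, -0.0], [-0.001, -0.0, -1.0]]
ft_force: [0.1, -0.2, 0.0]
grip_width: 0.0855
```

Call:
jog_arm:
  plan:
    - [[0, 0, 0, 0, 0, 0], [0, 0, 0, 0, 0, 0], [0, 0, 0, 0, 0, 0], [0, 0, 0, 0, 0, 0], [0, 0, 0, 0, 0, 0], [0, 0, 0, 0, 0, 0], [0, 0, 0, 0, 0, 0], [0, 0, 0, 0, 0, 0]]
  grip: -1
  squeeze: 30

```text
time_s: 5.2
position: [0.5821, -0.0344, 0.1499]
tool_rot: [[-0.961, 0.276, 0.0], [0.276, 0.961, -0.001], [-0.001, -0.001, -1.0]]
ft_force: [-3.3, -3.2, 5.7]
grip_width: 0.037
```

```bash
python3 look.py w3
```

```text
5.2 [ 0.5821 -0.0344  0.1499] [[-0.961, 0.276, 0.0], [0.276, 0.961, -0.001], [-0.001, -0.001, -1.0]] [-15.   29.   76.4  -0.1  74.5 -88.9] [-3.3 -3.2  5.7] [-0.73  0.5  -0.06] 0.03700789263374969
{'fx': 309.70691628693146, 'fy': 309.70691628693146, 'cx': 320.3977609279996, 'cy': 198.0910228243524, 'rvec': array([-2.31833546, -1.74587333, -0.2503301 ]), 'tvec': array([-0.12834125, -0.5593832 ,  0.14026938])}
```

View pics/w3.png

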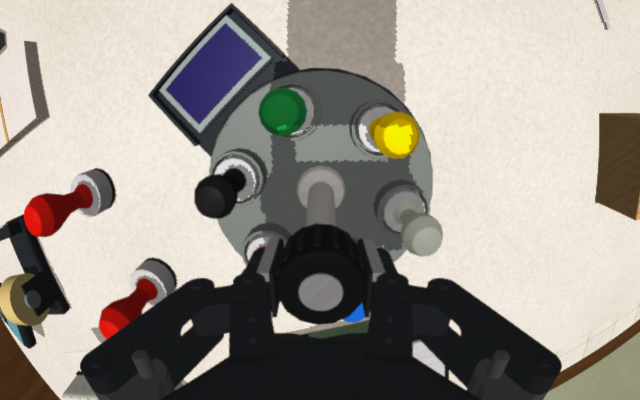

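The knob is gripped, with the opening at 37 mm. Next is a slow clockwise turn.

Call:
jog_arm:
  plan:
    - [[0, 0, 0, 0, 0, 0.05], [0, 0, 0, 0, 0, 0.12], [0, 0, 0, 0, 0, 0.2], [0, 0, 0, 0, 0, 0.25], [0, 0, 0, 0, 0, 0.25], [0, 0, 0, 0, 0, 0.25], [0, 0, 0, 0, 0, 0.25], [0, 0, 0, 0, 0, 0.25], [0, 0, 0, 0, 0, 0.25], [0, 0, 0, 0, 0, 0.25]]
  squeeze: 60

```text
time_s: 6.25
position: [0.582, -0.0346, 0.1501]
tool_rot: [[-0.826, 0.564, 0.0], [0.564, 0.826, -0.002], [-0.001, -0.001, -1.0]]
ft_force: [-3.4, -4.6, 6.6]
grip_width: 0.0363
```

Call:
jog_arm:
  plan:
    - [[0, 0, 0, 0, 0, 0.25], [0, 0, 0, 0, 0, 0.25], [0, 0, 0, 0, 0, 0.25], [0, 0, 0, 0, 0, 0.25], [0, 0, 0, 0, 0, 0.25], [0, 0, 0, 0, 0, 0.25], [0, 0, 0, 0, 0, 0.25], [0, 0, 0, 0, 0, 0.25], [0, 0, 0, 0, 0, 0.25], [0, 0, 0, 0, 0, 0.25]]

```text
time_s: 7.25
position: [0.5818, -0.0348, 0.15]
tool_rot: [[-0.562, 0.827, -0.0], [0.827, 0.562, -0.002], [-0.001, -0.001, -1.0]]
ft_force: [-4.5, -5.5, 7.0]
grip_width: 0.0366
```

Call:
jog_arm:
  plan:
    - [[0, 0, 0, 0, 0, 0.25], [0, 0, 0, 0, 0, 0.25], [0, 0, 0, 0, 0, 0.25], [0, 0, 0, 0, 0, 0.25], [0, 0, 0, 0, 0, 0.25], [0, 0, 0, 0, 0, 0.25], [0, 0, 0, 0, 0, 0.25], [0, 0, 0, 0, 0, 0.25], [0, 0, 0, 0, 0, 0.25], [0, 0, 0, 0, 0, 0.25]]

```text
time_s: 8.25
position: [0.5816, -0.0349, 0.15]
tool_rot: [[-0.219, 0.976, -0.001], [0.976, 0.219, -0.002], [-0.002, -0.001, -1.0]]
ft_force: [-4.4, -5.5, 8.3]
grip_width: 0.0367
```

Call:
jog_arm:
  plan:
    - [[0, 0, 0, 0, 0, 0.25], [0, 0, 0, 0, 0, 0.25], [0, 0, 0, 0, 0, 0.25], [0, 0, 0, 0, 0, 0.25], [0, 0, 0, 0, 0, 0.25], [0, 0, 0, 0, 0, 0.25], [0, 0, 0, 0, 0, 0.2], [0, 0, 0, 0, 0, 0.12], [0, 0, 0, 0, 0, 0.05], [0, 0, 0, 0, 0, 0]]

```text
time_s: 9.25
position: [0.5813, -0.0349, 0.15]
tool_rot: [[0.058, 0.998, -0.001], [0.998, -0.058, -0.002], [-0.002, -0.001, -1.0]]
ft_force: [-7.1, -5.9, 8.2]
grip_width: 0.0365
```

```bash
python3 look.py w4
```

```text
9.25 [ 0.5813 -0.0349  0.15  ] [[0.058, 0.998, -0.001], [0.998, -0.058, -0.002], [-0.002, -0.001, -1.0]] [-15.   28.9  76.5  -0.1  74.6 -11.6] [-7.1 -5.9  8.2] [-0.89  1.28  0.03] 0.03649293468541361
{'fx': 309.70691628693146, 'fy': 309.70691628693146, 'cx': 320.3977609279996, 'cy': 198.0910228243524, 'rvec': array([-2.85280998,  0.08272327,  0.01532162]), 'tvec': array([-0.58209223, -0.0145574 ,  0.3018759 ])}
```

View pics/w4.png

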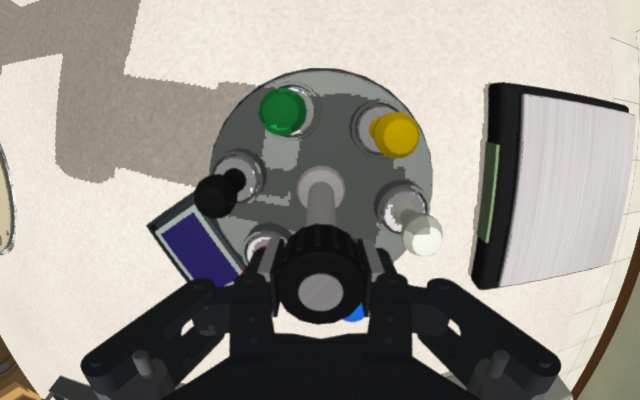

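The stamps sit at the same pixels as before the turn, so the knob hasn't slipped. The tool has turned 77.3°. I'll cross-check the base yaw with the top and side cameras, then finish.

```bash
python3 - <<'E'
from h import *
from rig import vision
for n in('side','top'):
    im,_=vision.get_image(n); cv2.imwrite(f'pics/{n}2.png',im[:,:,::-1])
a=cv2.imread('pics/side2.png'); cv2.imwrite('pics/side2c.png',cv2.resize(a[165:315,280:430],None,fx=4,fy=4,interpolation=cv2.INTER_CUBIC))
# base yaw: initial top and side, gray lines
t=cv2.imread('pics/top0.png'); c=vision.camera_info('top')
b=cv2.imread('pics/side0.png')
cv2.imwrite('pics/sidetray.png',cv2.resize(b[235:300,285:365],None,fx=8,fy=8,interpolation=cv2.INTER_CUBIC))
cv2.imwrite('pics/toptray.png',cv2.resize(t[190:240,310:370],None,fx=10,fy=10,interpolation=cv2.INTER_CUBIC))
E
```

```text
(no output)
```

View pics/side2c.png

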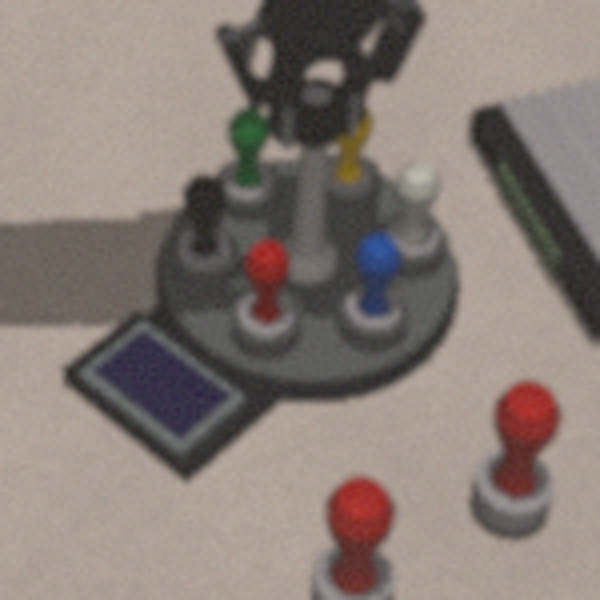

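View pics/sidetray.png

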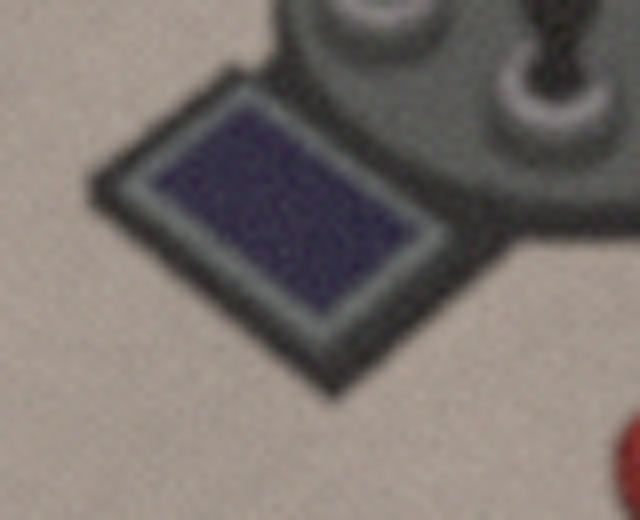

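View pics/toptray.png

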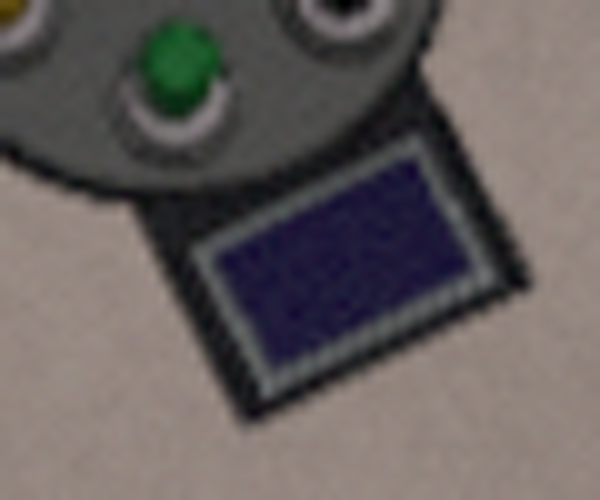

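```bash
python3 - <<'E'
from h import *
from rig import vision
c=vision.camera_info('top'); f=lambda x,y:(310+x/10,190+y/10)
p=back(c,[f(245,420),f(530,285),f(140,205),f(430,90)],.008)
ang=lambda v:np.degrees(np.arctan2(v[1],v[0]))
print(p[:2]); m=p[:2].mean(0)
print('top: edge',ang(p[1]-p[0])+90,'sides',ang(p[2]-p[0]),ang(p[3]-p[1]),'radial',[ang(np.array(o)-m[:2]) for o in ((.582,-.0332),(.5815,-.0345))])
c=vision.camera_info('side'); f=lambda x,y:(285+x/8,235+y/8)
p=back(c,[f(95,190),f(335,390),f(235,70)],.008); m=p[:2].mean(0)
print(p[:2]); print('side: edge',ang(p[1]-p[0])+90,'side',ang(p[2]-p[0]),'radial',ang(np.array([.582,-.0332])-m[:2]))
# table yaw from heads now in side
g=lambda x,y:(280+x/4,165+y/4)
h=back(c,[g(267,263),g(378,256),g(419,184),g(250,130),g(205,200)],.0955)
print(h[:,:2].round(3).tolist())
# order red,blue,white,green,black : table yaw t, red dir t+180, order i
idx=[0,5,4,2,1]
def r(q): 
    a=q[2]+np.pi-np.array(idx)*np.pi/3; return np.r_[q[0]+.074*np.cos(a)-h[:,0],q[1]+.074*np.sin(a)-h[:,1]]
s=least_squares(r,[.58,-.03,np.radians(45)]); print(s.x[:2],np.degrees(s.x[2]),abs(s.fun).max())
E
```

```text
[[ 0.39200729 -0.06603459  0.008     ]
 [ 0.44338465 -0.17137486  0.008     ]]
top: edge 25.999769769370218 sides 26.10890787886892 26.514507010575088 radial [np.float64(27.492718069199928), np.float64(27.205779593219646)]
[[ 0.3960806  -0.06709136  0.008     ]
 [ 0.44762652 -0.17200327  0.008     ]]
side: edge 26.16607638457092 side 29.860396750123943 radial 28.33253665509942
[[0.532, -0.088], [0.604, -0.106], [0.657, -0.054], [0.565, 0.035], [0.512, -0.02]]
[ 0.58461181 -0.0358424 ] 45.90722710835812 0.002010363143944531
```

Call:
jog_arm:
  plan:
    - [[0, 0, 0, 0, 0, 0.1], [0, 0, 0, 0, 0, 0.2], [0, 0, 0, 0, 0, 0.25], [0, 0, 0, 0, 0, 0.25], [0, 0, 0, 0, 0, 0.25], [0, 0, 0, 0, 0, 0.25], [0, 0, 0, 0, 0, 0.25], [0, 0, 0, 0, 0, 0.25], [0, 0, 0, 0, 0, 0.25], [0, 0, 0, 0, 0, 0.15]]

```text
time_s: 10.4
position: [0.5811, -0.0348, 0.15]
tool_rot: [[0.379, 0.925, -0.002], [0.925, -0.379, -0.002], [-0.002, -0.001, -1.0]]
ft_force: [-8.1, -7.0, 9.3]
grip_width: 0.0368
```

Call:
jog_arm:
  plan:
    - [[0, 0, 0, 0, 0, 0], [0, 0, 0, 0, 0, 0], [0, 0, 0, 0, 0, 0], [0, 0, 0, 0, 0, 0], [0, 0, 0, 0, 0, 0]]

```text
time_s: 10.9
position: [0.5811, -0.0348, 0.15]
tool_rot: [[0.378, 0.926, -0.002], [0.926, -0.378, -0.002], [-0.002, -0.001, -1.0]]
ft_force: [-8.8, -6.6, 9.7]
grip_width: 0.0366
```

```bash
python3 look.py w5; python3 - <<'E'
from h import *
from rig import vision
im,_=vision.get_image('side'); a=im[:,:,::-1].copy(); cv2.imwrite('pics/side3.png',a)
cv2.imwrite('pics/side3c.png',cv2.resize(a[165:315,280:430],None,fx=4,fy=4,interpolation=cv2.INTER_CUBIC))
E
```

```text
10.9 [ 0.5811 -0.0348  0.15  ] [[0.378, 0.926, -0.002], [0.926, -0.378, -0.002], [-0.002, -0.001, -1.0]] [-15.   28.9  76.5  -0.1  74.7   7.2] [-8.8 -6.6  9.7] [-0.91  1.52  0.01] 0.03662373126190473
{'fx': 309.70691628693146, 'fy': 309.70691628693146, 'cx': 320.3977609279996, 'cy': 198.0910228243524, 'rvec': array([-2.80426422,  0.55060154,  0.08320844]), 'tvec': array([-0.55056235,  0.16615895,  0.3554311 ])}
```

View pics/w5.png

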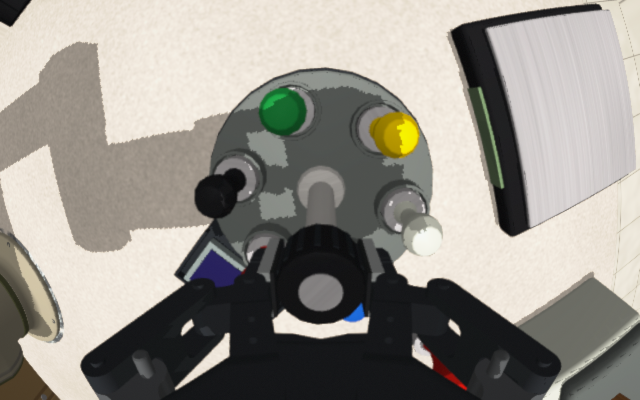

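View pics/side3c.png

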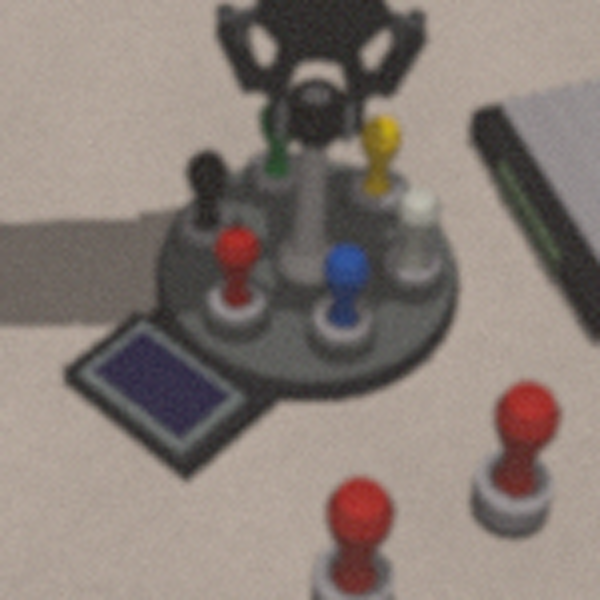

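```bash
python3 - <<'E'
from h import *
from rig import vision
c=vision.camera_info('side'); g=lambda x,y:(280+x/4,165+y/4)
h=back(c,[g(238,250),g(347,269),g(420,212),g(208,173),g(381,137)],.0955); idx=[0,5,4,1,3]
def r(q):
    a=q[2]+np.pi-np.array(idx)*np.pi/3; return np.r_[q[0]+.074*np.cos(a)-h[:,0],q[1]+.074*np.sin(a)-h[:,1]]
s=least_squares(r,[.58,-.03,np.radians(27)]); print(s.x[:2],np.degrees(s.x[2]),abs(s.fun).max())
p=back(c,[g(67,375),g(187,478)],.008); m=p.mean(0)[:2]
print('base radial',np.degrees(np.arctan2(*(s.x[:2]-m)[::-1])),'edge',np.degrees(np.arctan2(*(p[1]-p[0])[[1,0]]))+90)
E
```

```text
[ 0.58464495 -0.03661106] 26.84754274514831 0.0011509019081526045
base radial 27.17819119261882 edge 25.36967259610404
```

```bash
python3 - <<'E'
from rig import env, close_job
print(close_job()); s=env.observe(); print(s['time_s'],s['grip_width'],s['ft_force'])
E
```

```text
the job is handed in; nothing more can be done
None
the job is handed in; nothing more can be done
```

The carousel is turned so the red stamp stands at the front, in line with the middle of the tray. I handed the job in with the gripper still holding the knob. I gripped the knob from above, turned it about 96° clockwise at roughly 21°/s, and left the grip set at 60 N.

**Alignment:** The turntable's final yaw came out at 26.7° from the tool rotation and 26.8° from the side camera. The base's front measured 25.4–28.3° across most of the camera estimates. My working value was about 26.8°, so the remaining error should be around 1° or less. One short tray side edge in the side view gave 29.9°, which I discounted as a poor measurement.

**Other checks:**
- **Slip:** the stamps visible to the wrist camera stayed at the same pixels throughout, so the knob did not slip in the gripper.
- **Stamps:** all six stood in their cups in the last side picture.
- **Bystanders:** the nearby ones in view looked undisturbed, and the arm's path stayed clear of the rest. I did not re-measure them individually.
- **Force and time:** a steady side force of about 11 N remained (about 15 N in all), because the grip sat slightly off the axis. That is well below the limits. The arm's clock was at about 11 s of the 51 s allowed.

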